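# Shut the balance's draught shield and press the sunken tare key

### The arm

A 6-joint arm with a two-finger parallel gripper is mounted at the origin on a cart in front of the work surface, level with it; the furniture and walls round the work are solid. World frame = base frame: x ahead of the robot, y to its left, z up, the work surface at z = 0. Lengths are in m, angles in rad, forces in N, time in s.
With the tool pointing down it reaches from about 0.3 to 0.875 m from the base axis. Payload 6.4 kg.
Tool frame: the origin (TCP) lies at the very end of the fingers, on their centre line; the grasp point (between the pads) lies 19 mm behind it; z points along the fingers, y is the line along which they close (so a half turn about z gives the same grasp; the last joint's range is limited). The gripper opens to 85 mm and grips with 20 to 120 N. Pads are 22 mm wide; open, the fingers measure 114 mm over their backs; the gripper's body (76 mm by 85 mm) begins 54 mm behind the grasp point. The pads swing forward as they close: fully open they stand 13 mm farther back than shut.
Start: joints at [1.074, 0.181, 1.607, -0, 1.354, -0.206], TCP at [0.165, 0.551, 0.231] pointing down, gripper open.
Joint ranges: [-2.99, 2.99], [-0.89, 2.07], [0.3, 2.58], [-1.14, 4.28], [0, 2.63], [-3.12, 3.12]. Speed limits (rad/s): [2.57, 2.57, 3.01, 3.14, 3.14, 3.14].

### API

Orientations are given as [roll, pitch, yaw] about the fixed x, y, z axes, in that order (R = Rz(yaw) Ry(pitch) Rx(roll)).
In Python, from plant import ctrl, viewer, workorder gives the robot as it stands.
- The arm moves only by the tool arm_command, never from a script. Its argument "motion" is a list of rows, each a list of 5 numbers: the closure, from 0 (fully open) to 1 (shut), then the shift along the tool's x, y, z in m, then the turn about the tool's z in rad. In form: [[claw, x, y, z, twist], ...]. A call has 1 to 8 rows; each row shifts and turns the commanded pose from where the row before left it, along the tool's axes as they then stand; what a row does not reach is not made up. A row lasts 1/12 s, in which the tool goes at most 41.7 mm and 7.16 degrees, less where a joint would pass 70% of its speed; a pose out of reach is approached as far as the arm can. A call is refused whole if a number of a shift passes 0.0417 or a number of a turn 0.125, either way. A call with a gripper value outside its range is refused whole. The fingers move at their own pace and stop on an object; "grip_force" is the grip in N (left out, the last holds). Time passes only in rows, so rows that do not move let the fingers close. It gives the time, the measured TCP pose, the force, the opening and the grip force at its end, in the units of the state.
- ctrl.get_obs(): the state, without advancing time (a new reading comes with each control period).
- viewer.grab_frame(name): name is "scene" or "top" or "wrist"; returns the picture (480x640x3 uint8, red, green, blue); there is no depth.
- viewer.get_calibration(name): a dict with "fovy" (degrees; the focal length in pixels is half the picture's height over the tangent of half this angle, whatever the lens; pixels are square), "cx", "cy" (the principal point, pixels), "rvec" (rotation vector, rad) and "tvec" (3), from world to camera coordinates, as OpenCV has them. Camera axes: x right, y down, z forward; pixel columns grow to the right and rows downward; lengths in m; the calibration is good to about 2 mm. A picture is of the moment at which its call begins: read the wrist's pose just before it. get_calibration takes no time and is no camera call; for the wrist camera it gives the pose at the moment of the call.
- workorder.hand_in(): hands the job in; it is judged then, once.
Trained networks look in the newest picture that a camera, given by its name, has taken for a name from the list of things; names that differ only in an ending like _2 or _b are one class to them, and where a whole thing is asked for, a point or a joint stands for the part that bears it (a point fixed in the world has none). Each returns a list of dicts, best first, with "confidence" (0 to 1); they miss things now and then, are a little off and sometimes report something else, mostly with a low value. They report only what shows in the picture. A call takes as long as a camera call.
- viewer.spot_in(camera, query): "xyz" ([x, y, z] in m, in the coordinates of the camera as it stood for that picture, good to about 4 mm: the middle of the surface that is visible of it).
- viewer.landmark_of(camera, query): "xyz" ([x, y, z] in m, in the coordinates of the camera as it stood for that picture, good to about 4 mm: a listed point, or the origin of a listed thing).
The state is a dict: "clock": time; "qpos": joint angles; "qd": joint speeds; "joint_torque": joint torques, N m; "position": TCP position; "tcp_rot": TCP orientation; "ft_force": force on the tool from outside, world axes, zero at the start; "torque": the same for the moment, N m; "width": finger opening in m; "grip_force": force on a finger pad.
Only numpy, scipy, OpenCV 4.12 (cv2) and the standard library are available. Lean on these libraries where they do the work, as an engineer would, in place of code of your own. Each camera call takes 0.05 s, during which the arm holds its last target. There are 200 camera calls.

### The job

A small laboratory balance stands in the fume hood with an empty glass weighing bottle on its pan and the clear sliding cover of its draught shield partly open. Gently push the cover fully shut with the fingertips so that the hood's draught cannot disturb the reading, then reach into the round well with the green key, gently press that sunken tare key right down, hold it for a moment and let it come back up. Leave the orange power key, the weighing bottle and the other things on the bench where and as they are.

Things in the scene. Friction and masses are not known exactly. Their poses are not given: they have to be found in the camera images.
- balance: grey and white bench balance, fixed. Origin: centre of its underside; x from its front (console) to its back, z up; foot 230 (x) x 180 (y) mm. Console top at z 60 mm, x -110 to -25, with a round well at each end and a black display (62 mm wide, 3 mm proud) between. Behind it the glass shield: x -25 to 115, y -85 to 85, z to 139 mm; its roof is the sliding cover. Steel pan inside, 92 mm across
- tare_well (a point): centre of the mouth of the tare key's well, level with the console top (balance x -80, y +58, z 60 mm): a vertical round well, 44 mm bore, 3 mm chamfer, 20 mm deep to its floor. Axes as the balance. The shield's front is 55 mm behind (+x) this point and rises 79 mm above the console.
- tare_key_top (a point): centre of the top of the round green tare key, 27 mm across, flat top, in the middle of its well; 12 mm below the mouth when up. It moves with the key.
- tare_key (a joint): travel of the tare key in m: 0 up, 0.005 right down. It is sprung: 2 N starts it, 4.5 N holds it right down, and it comes back by itself.
- power_well (a point): centre of the mouth of the second well (balance x = -80, y = -58, z = 60 mm), the same size, with the orange power key in it, which must not be pressed.
- power_key (a joint): travel of the orange power key in m: 0 up, 0.005 right down.
- cover (a joint): opening of the shield's cover in m: 0 fully shut, 0.095 fully open, with a hard stop at either end. The cover, a clear plate 140 x 158 x 5 mm, slides level along the balance's x (+x, to the back, opens it) with about 1.2 N of friction and stays where it is left; its upper face lies at balance z 135 mm.
- cover_ridge (a point): middle of the upper rear edge of the grey push ridge on the cover; ridge 96 mm long along the balance's y. Its upright rear face looks to the balance's +x and stands 17 mm above the cover, to balance z 152 mm; its front slopes down to the console side. Pushed towards the balance's -x it shuts the cover; shut, this point is at balance x 9 mm. Axes as the balance.
- pan_centre (a point): centre of the upper face of the round weighing pan.
- pan_vessel: empty clear glass weighing bottle with a knobbed lid, 32 mm across, 56 mm tall, standing loose on the pan inside the shield; origin at the centre of its underside. Not to be touched.
- wash_bottle: milky white squeeze wash bottle with a pointed spout, 73 mm across, 188 mm tall; origin at the centre of its underside. Bystander, left of the balance.
- red_stopper: small dark red rubber stopper, 26 mm across, 26 mm tall; origin at the centre of its underside. Bystander.
- stopper: black rubber stopper, 32 mm across, 30 mm tall; origin at the centre of its underside. Bystander.
- slide_box: flat blue box for microscope slides, 69 x 100 x 31 mm; origin at the centre of its underside. Bystander, right of the balance.
- amber_jar: small amber stoppered bottle, 43 mm across, 111 mm tall; origin at the centre of its underside. Bystander.

How it is judged:
On the way, in this order (a step that is already met when the one before it is completed fails the run):
1. the cover is pushed fully shut (value of joint cover below 0.004 m), for 0.2 s.
2. with the cover shut, the green tare key is pressed right down and held a moment (value of joint tare_key above 0.004 m and value of joint cover below 0.004 m), for 0.2 s.
At the end, for the whole second after the job is handed in: The cover is fully shut (within 4 mm of its stop), the tare key has been pressed at least 4 mm of its 5 mm and has come back up, the power key is up, and the weighing bottle still stands upright and at rest on the middle of the pan (within 25 mm) (value of joint cover below 0.004 m and value of joint each of tare_key, power_key below 0.001 m and horizontal distance between pan_vessel and pan_centre below 0.025 m and angle between pan_vessel's own z axis and vertical below 0.1 rad and linear speed of pan_vessel below 0.02 m/s); the robot touches nothing.
It fails at once if the tare key is pressed (more than 3 mm) while the cover is open (value of joint tare_key above 0.003 m and value of joint cover above 0.006 m).
It fails at once if the power key is pressed (more than 2 mm) (value of joint power_key above 0.002 m).
It fails at once if the balance or a key is pressed or struck with more than 40 N (contact force between any of the fingers, the arm and balance above 40 N).
It fails at once if the weighing bottle on the pan is shifted or lifted by more than 10 mm (distance of pan_vessel from where it was at the start of the episode above 0.01 m).
It fails at once if a bystander is shifted or lifted by more than 20 mm (distance of any of wash_bottle, red_stopper, stopper, slide_box, amber_jar from where it was at the start of the episode above 0.02 m).
It also fails if it takes over 45 s, if anything falls off the work surface, if the arm or the gripper's body presses on something with over 40 N, if the wrist force passes 120 N, or if a joint passes its speed limit or range.

## Working session

There is one attempt and no reset: what is moved stays moved. The work goes in short steps, Python scripts to look and compute and a tool call to move; the robot and the scene stay as the last step left them, time stands still between calls to the robot, and variables do not carry over. Pictures are saved under pics/ and viewed, at most 10 in all, crops included, and the job is handed in when it is done.

Besides the shell and the picture viewer there is one more tool, called as a command line: name --pt "numbers of a row" for each row, then --argument value for the rest. arm_command: Moves the arm, as the interface text tells. Its arguments: {"type":"object","properties":{"motion":{"type":"array"},"grip_force":{"type":"number"}},"required":["motion"]}

```bash
mkdir -p pics
cat > h.py <<'E'
import numpy as np, cv2
from plant import ctrl, viewer, workorder
def w(cal,p):
    R=cv2.Rodrigues(np.array(cal["rvec"],float))[0]; return R.T@(np.array(p)-np.array(cal["tvec"]).ravel())
def grab(c,fn=None):
    cal=viewer.get_calibration(c); im=viewer.grab_frame(c)
    if fn: cv2.imwrite("pics/"+fn,cv2.cvtColor(im,cv2.COLOR_RGB2BGR))
    return cal
def lm(c,cal,names):
    for n in names:
        for d in viewer.landmark_of(c,n)[:1]: print(c,n,round(d["confidence"],2),w(cal,d["xyz"]).round(4))
E
python3 - <<'E'
from h import *
for c in("scene","top"):
    cal=grab(c,c+"1.png"); lm(c,cal,["balance","tare_well","power_well","cover_ridge","tare_key_top","pan_centre","pan_vessel","wash_bottle","slide_box","amber_jar","stopper","red_stopper"])
o=ctrl.get_obs();print(o["clock"],o["position"],o["tcp_rot"],o["width"])
E
```

```text
scene balance 0.91 [0.5002 0.2429 0.0041]
scene tare_well 0.94 [0.4012 0.2717 0.0579]
scene power_well 0.77 [0.4467 0.1559 0.0596]
scene cover_ridge 0.58 [0.5706 0.2616 0.1503]
scene tare_key_top 0.39 [0.3991 0.2671 0.0528]
scene pan_centre 0.61 [0.5371 0.2567 0.0675]
scene pan_vessel 0.62 [0.5429 0.2536 0.0704]
scene wash_bottle 0.64 [0.4462 0.565  0.0026]
scene slide_box 0.7 [ 0.4236 -0.0071  0.0042]
scene amber_jar 0.76 [ 0.3922 -0.2296  0.0062]
scene stopper 0.44 [ 0.3943  0.4816 -0.0014]
scene red_stopper 0.65 [ 0.5188  0.4855 -0.0024]
top power_well 0.17 [ 0.4241 -0.0043  0.0009]
top cover_ridge 0.77 [0.5758 0.2639 0.1501]
top pan_centre 0.81 [0.5378 0.2574 0.0712]
top slide_box 0.76 [ 4.245e-01 -5.800e-03 -4.000e-04]
top amber_jar 0.57 [ 3.947e-01 -2.264e-01  1.000e-04]
1.3 [0.16485818 0.55088492 0.23129582] [-3.14157797e+00  1.54036616e-05  2.85080488e+00] 0.08529341115463901
```

View pics/scene1.png

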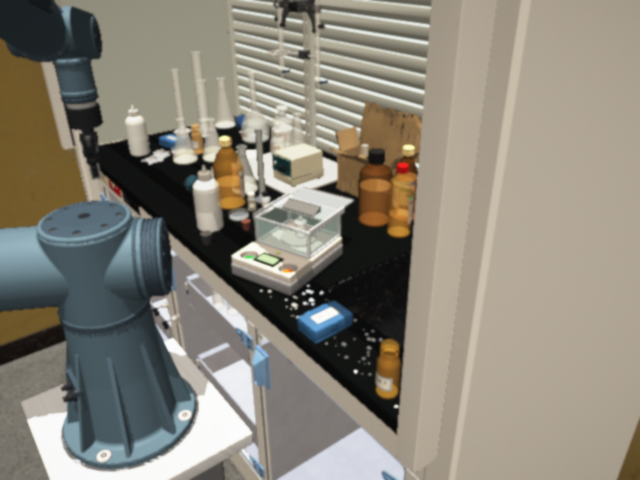

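View pics/top1.png

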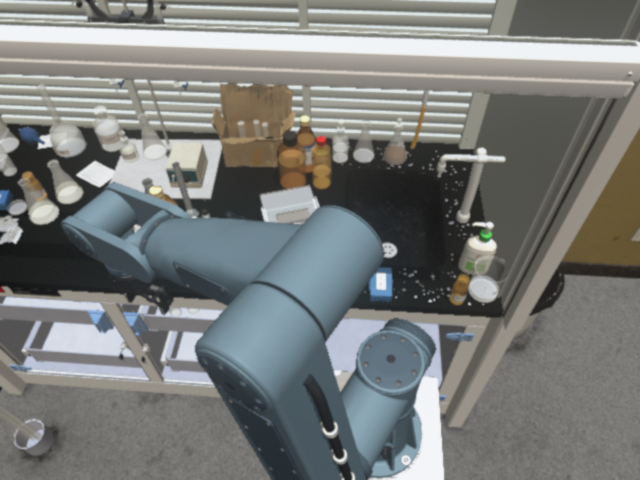

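The scene view shows the balance at about (290,240), with the green key to the left at (250,256), orange to the right at (288,267) and the ridge at (303,208). In the top view the arm hides most of the balance (cover near (290,210)). I'll move above it for a close look.

arm_command --pt "1 0 0 -0.04 0" --pt "1 0 0 -0.04 0" --pt "1 -0.036 -0.02 0 0" --pt "1 -0.036 -0.02 0 0" --pt "1 -0.036 -0.02 0 0" --pt "1 -0.036 -0.02 0 0" --pt "1 -0.036 -0.02 0 0" --pt "1 -0.036 -0.02 0 0" --grip_force 40

```text
clock: 1.97
position: [0.3383, 0.3725, 0.3116]
tcp_rot: [3.141, 0.0, 2.851]
ft_force: [0.7, -0.1, 0.4]
width: 0.0003
grip_force: 0.0
```

arm_command --pt "1 -0.036 -0.02 0 0" --pt "1 -0.036 -0.02 0 0" --pt "1 0 0 0 -0.12" --pt "1 0 0 0 -0.12" --pt "1 0 0 0 -0.12" --pt "1 0 0 0 -0.12" --pt "1 0 0 0 -0.12" --pt "1 0 0 0 -0.06"

```text
clock: 2.63
position: [0.395, 0.3149, 0.3113]
tcp_rot: [3.142, 0.0, -2.766]
ft_force: [-1.1, 0.3, 0.1]
width: 0.0004
grip_force: 0.0
```

Run:
```python
from h import *
o=ctrl.get_obs();print(o["clock"],o["position"],o["tcp_rot"],o["width"],o["qpos"].round(2) if hasattr(o["qpos"],"round") else o["qpos"],o["ft_force"])
cal=grab("wrist","w1.png"); print(w(cal,[0,0,0])); lm("wrist",cal,["balance","tare_well","power_well","cover_ridge","tare_key_top","pan_centre","pan_vessel"])
```

```text
2.6333 [0.39496378 0.31490018 0.31134231] [ 3.14158780e+00  1.15068885e-04 -2.76649487e+00] 0.00039189307156085065 [ 0.44 -0.04  1.68 -0.    1.5  -1.51] [-1.14610034  0.27553494  0.11898136]
[0.33050673 0.29026855 0.45461403]
wrist balance 0.67 [ 0.4977  0.2393 -0.0048]
wrist tare_well 0.76 [0.4036 0.2719 0.0568]
wrist power_well 0.74 [0.4408 0.1603 0.0574]
wrist tare_key_top 0.93 [0.4048 0.2685 0.0518]
wrist pan_centre 0.68 [0.5468 0.2562 0.0612]
wrist pan_vessel 0.63 [0.547  0.2497 0.0698]
```

View pics/w1.png

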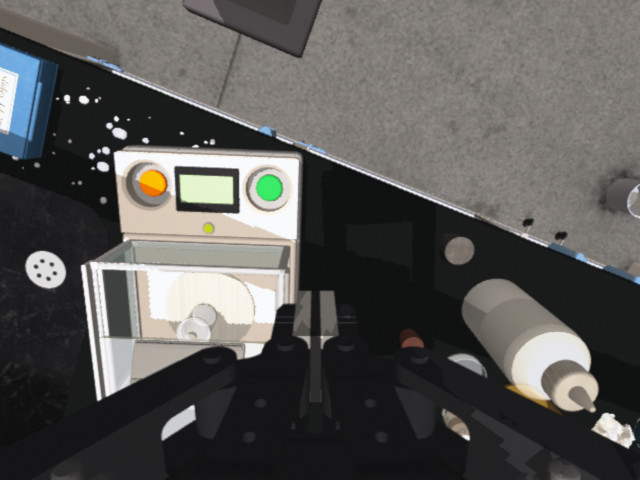

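The wrist view shows orange key (152,184), green key (269,188), pan with bottle at (203,320), and the grey ridge around (188,360). I'll get the pose from the key centroids.

```bash
cat >> h.py <<'E'
def ray(cal,px,z):
    R=cv2.Rodrigues(np.array(cal["rvec"],float))[0]; t=np.array(cal["tvec"]).ravel(); f=240/np.tan(np.radians(cal["fovy"])/2)
    d=R.T@np.array([(px[0]-cal["cx"])/f,(px[1]-cal["cy"])/f,1]); c=-R.T@t; return c+d*(z-c[2])/d[2]
def proj(cal,p):
    f=240/np.tan(np.radians(cal["fovy"])/2);K=np.array([[f,0,cal["cx"]],[0,f,cal["cy"]],[0,0,1]])
    return cv2.projectPoints(np.array(p,float).reshape(-1,1,3),np.array(cal["rvec"],float),np.array(cal["tvec"],float),K,None)[0].reshape(-1,2)
E
python3 - <<'E'
from h import *
cal=viewer.get_calibration("wrist"); im=cv2.imread("pics/w1.png"); hsv=cv2.cvtColor(im,cv2.COLOR_BGR2HSV)[:240]
def cen(lo,hi,b):
    m=cv2.inRange(hsv,(lo,150,100),(hi,255,255)); n,l,s,c=cv2.connectedComponentsWithStats(m); 
    k=[i for i in range(1,n) if b[0]<c[i][0]<b[1]]; i=max(k,key=lambda i:s[i][4]); print(s[i]); x,y,ww,h=s[i][:4]; return x+ww/2-.5,y+h/2-.5
g=ray(cal,cen(50,75,(240,300)),.048); o=ray(cal,cen(8,25,(120,180)),.048)
print(g,o,np.linalg.norm(g-o)); d=g-o; yaw=np.arctan2(-d[0],d[1]); print("yaw",yaw)
c,s=np.cos(yaw),np.sin(yaw);R=np.array([[c,-s,0],[s,c,0],[0,0,1]])
O=(g+o)/2-R@[-.08,0,.048]; print("O",O)
for q in(.05,.06,.07,.08): print(q,proj(cal,[O+R@[.009+q,y,.152] for y in(-.048,0,.048)]).round(0).tolist())
E
python3 -c "
import cv2;im=cv2.imread('pics/w1.png')[300:400,80:300];cv2.imwrite('pics/w1c.png',cv2.resize(im,None,fx=3.5,fy=3.5))"
```

```text
[257 175  25  26 499]
[140 170  27  27 558]
[0.40261262 0.27004999 0.048     ] [0.43979247 0.16114286 0.048     ] 0.11507869247057012
yaw 0.3289842834077014
O [ 4.96912223e-01  2.41442982e-01 -1.38777878e-17]
0.05 [[129.0, 366.0], [186.0, 368.0], [243.0, 369.0]]
0.06 [[130.0, 376.0], [187.0, 378.0], [243.0, 380.0]]
0.07 [[131.0, 386.0], [187.0, 388.0], [243.0, 390.0]]
0.08 [[132.0, 396.0], [188.0, 398.0], [243.0, 400.0]]
```

View pics/w1c.png

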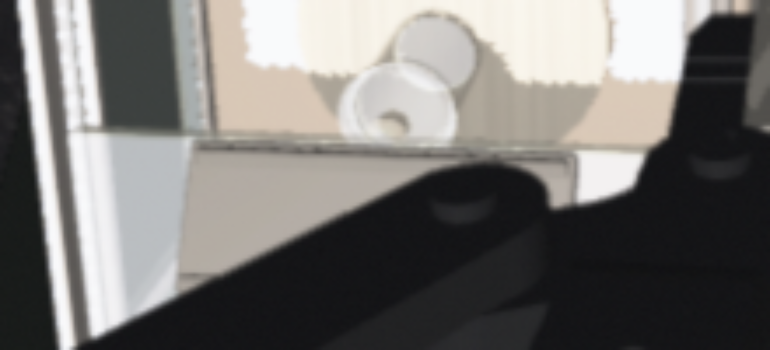

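The crop shows the ridge's front edge at row ~341 and its rear edge at about (131,378), so the opening is ≈0.063 m. Next: turn to align, travel behind the ridge staying high, and check.

arm_command --pt "1 0 0 0 0.046" --pt "1 -0.032 -0.017 0 0" --pt "1 -0.032 -0.017 0 0" --pt "1 -0.032 -0.017 0 0" --pt "1 -0.032 -0.017 0 0" --pt "1 -0.03 -0.017 0 0" --pt "1 -0.03 -0.017 0 0" --pt "1 0 0 0.03 0"

```text
clock: 3.7
position: [0.6141, 0.2763, 0.2871]
tcp_rot: [-3.139, 0.014, -2.823]
ft_force: [-0.7, -0.1, 2.2]
width: -0.0
grip_force: 0.0
```

```bash
cat >> h.py <<'E'
yaw=.329;c_,s_=np.cos(yaw),np.sin(yaw);RB=np.array([[c_,-s_,0],[s_,c_,0],[0,0,1]]);O=np.array([.4969,.2414,0])
E
python3 - <<'E'
from h import *
cal=grab("wrist","w2.png"); lm("wrist",cal,["cover_ridge","tare_well","pan_centre","balance"])
o=ctrl.get_obs();print(o["position"],o["tcp_rot"],RB.T@(o["position"]-O),o["ft_force"])
for q in(.05,.06,.07): print(q,proj(cal,[O+RB@[.009+q,y,.152] for y in(-.048,0,.048)]).round(0).tolist())
E
```

```text
wrist cover_ridge 0.72 [0.5697 0.2622 0.154 ]
wrist pan_centre 0.96 [0.546  0.2606 0.0632]
wrist balance 0.95 [ 0.4993  0.2408 -0.0006]
[0.60470189 0.27842198 0.28167827] [ 3.14131270e+00 -9.00221966e-04 -2.81799346e+00] [1.13981723e-01 2.05894170e-04 2.81678274e-01] [ 0.67191487 -0.37031741 -0.06004936]
0.05 [[247.0, 132.0], [320.0, 131.0], [394.0, 130.0]]
0.06 [[248.0, 148.0], [321.0, 147.0], [393.0, 146.0]]
0.07 [[249.0, 163.0], [321.0, 162.0], [392.0, 161.0]]
```

View pics/w2.png

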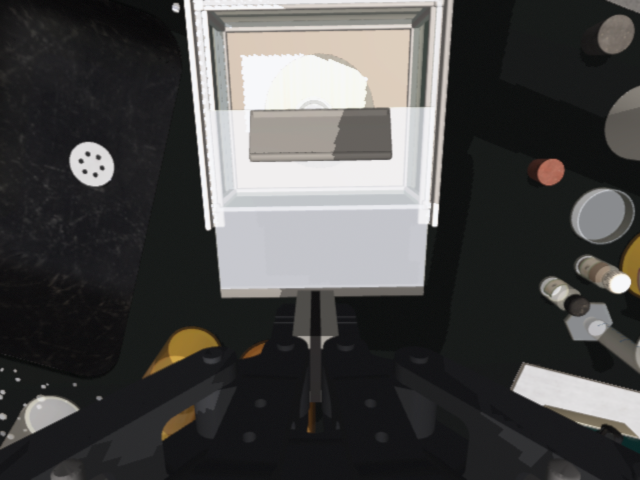

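The view shows the ridge's rear edge at rows ~154–160 (opening ≈0.065), centred at column 320. There are amber bottles at lower left near (185,350). I'll check how close and tall they are.

Run:
```python
from h import *
cal=viewer.get_calibration("scene")
for b,top in(((374,222),(376,150)),((401,233),(404,165))):
    p=ray(cal,b,0); hs=np.arange(.05,.35,.01); pr=proj(cal,[p+[0.02,-.01,h] for h in hs]); print(p.round(3),(RB.T@(p-O)).round(3),"h",hs[np.argmin(abs(pr[:,1]-top[1]))])
```

```text
[0.834 0.292 0.   ] [ 0.336 -0.061  0.   ] h 0.22000000000000003
[0.847 0.196 0.   ] [ 0.317 -0.156  0.   ] h 0.2
```

Bottles are over 0.15 m clear of the tool. Descend behind the ridge.

arm_command --pt "1 0.012 0 0.03 0" --pt "1 0 0 0.035 0" --pt "1 0 0 0.03 0" --pt "1 0 0 0.02 0" --pt "1 0 0 0.012 0" --pt "1 0 0 0.007 0" --pt "1 0 0 0.003 0" --pt "1 0 0 0 0"

```text
clock: 4.62
position: [0.5947, 0.2746, 0.1455]
tcp_rot: [-3.141, 0.002, -2.818]
ft_force: [0.5, -0.6, 0.3]
width: -0.0003
grip_force: 0.0
```

Run:
```python
from h import *
o=ctrl.get_obs();print(o["tcp_rot"],RB.T@(o["position"]-O),o["ft_force"])
```

```text
[-3.14148540e+00  1.70185398e-03 -2.81795209e+00] [ 1.03251915e-01 -1.20926153e-04  1.45523429e-01] [ 0.52257739 -0.6251733   0.34294206]
```

arm_command --pt "1 0.004 0 0.001 0" --pt "1 0.005 0 0 0" --pt "1 0.005 0 0 0" --pt "1 0.005 0 0 0" --pt "1 0.006 0 0 0" --pt "1 0.006 0 0 0" --pt "1 0.006 0 0 0" --pt "1 0.006 0 0 0"

```text
clock: 5.28
position: [0.5529, 0.2603, 0.1435]
tcp_rot: [-3.141, 0.0, -2.818]
ft_force: [1.1, 0.0, 1.2]
width: -0.0001
grip_force: 0.7
```

arm_command --pt "1 0.006 0 0 0" --pt "1 0.006 0 0 0" --pt "1 0.006 0 0 0" --pt "1 0.005 0 0 0" --pt "1 0.003 0 0 0" --pt "1 0.002 0 0 0" --pt "1 0.001 0 0 0" --pt "1 0 0 0 0"

```text
clock: 5.95
position: [0.5255, 0.2513, 0.1431]
tcp_rot: [3.141, -0.001, -2.818]
ft_force: [-0.2, -0.4, -0.4]
width: 0.0002
grip_force: 0.0
```

Run:
```python
from h import *
o=ctrl.get_obs();print(o["tcp_rot"],RB.T@(o["position"]-O),RB.T@o["ft_force"])
cal=grab("wrist","w3.png"); lm("wrist",cal,["cover_ridge","tare_well"])
print(proj(cal,[O+RB@[-.025,y,.137] for y in(-.079,.079)]).round(0).tolist())
```

```text
[ 3.14139391e+00 -7.21631793e-04 -2.81836461e+00] [3.02696335e-02 1.41402428e-04 1.43119741e-01] [-0.26785889 -0.3063288  -0.40055046]
wrist cover_ridge 0.6 [0.5165 0.2462 0.1533]
wrist tare_well 0.85 [0.4029 0.2742 0.0593]
[[92.0, 166.0], [531.0, 163.0]]
```

arm_command --pt "1 0.002 0 0 0" --pt "1 0.002 0 0 0" --pt "1 0.002 0 0 0" --pt "1 0.001 0 0 0" --pt "1 0.001 0 0 0" --pt "1 0 0 0 0"

```text
clock: 6.6
position: [0.5181, 0.2487, 0.1433]
tcp_rot: [3.142, -0.0, -2.818]
ft_force: [0.5, 0.3, -0.4]
width: 0.0001
grip_force: 0.1
```

arm_command --pt "1 0.001 0 0 0" --pt "1 0.001 0 0 0" --pt "1 0 0 0 0"

```text
clock: 6.85
position: [0.5168, 0.2483, 0.1434]
tcp_rot: [3.142, 0.001, -2.818]
ft_force: [3.1, 1.5, -1.7]
width: 0.0002
grip_force: 1.5
```

arm_command --pt "1 0.001 0 0 0" --pt "1 0.001 0 0 0" --pt "1 0 0 0 0" --pt "1 0 0 0 0"

```text
clock: 7.18
position: [0.5167, 0.2482, 0.1436]
tcp_rot: [3.141, 0.005, -2.819]
ft_force: [10.5, 4.3, -7.1]
width: -0.0001
grip_force: 5.3
```

Run:
```python
from h import *
o=ctrl.get_obs();print(RB.T@(o["position"]-O),RB.T@o["ft_force"])
cal=grab("wrist","w4.png"); lm("wrist",cal,["cover_ridge","tare_well","tare_key_top"])
print(proj(cal,[O+RB@[-.025,y,.137] for y in(-.079,.079)]).round(0).tolist())
```

```text
[2.09182676e-02 7.35434432e-05 1.43621057e-01] [11.31584898  0.68462725 -7.14070737]
wrist cover_ridge 0.89 [0.5094 0.2439 0.1508]
wrist tare_well 0.91 [0.4032 0.2718 0.0605]
wrist tare_key_top 0.93 [0.4048 0.2651 0.0505]
[[97.0, 192.0], [527.0, 189.0]]
```

View pics/w4.png

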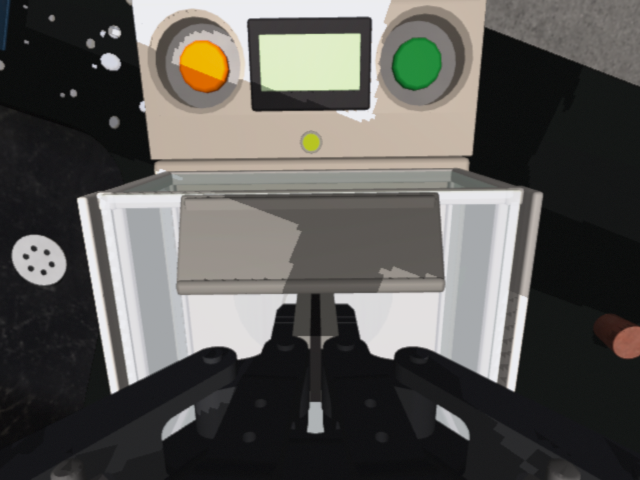

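The cover is fully forward: its edge and ridge meet the shield front (rows ~190), and the force is 11 N without motion. The green key is at (417,64), with its well mouth centred near (424,60). Retreat and rise; compute the tare position from this view.

arm_command --pt "1 -0.005 0 0 0" --pt "1 -0.007 0 0 0" --pt "1 0 0 -0.015 0" --pt "1 0 0 -0.025 0" --pt "1 0 0 -0.025 0" --pt "1 0 0 -0.02 0" --pt "1 0 0 0 0"

```text
clock: 7.97
position: [0.5284, 0.252, 0.2335]
tcp_rot: [-3.141, 0.007, -2.818]
ft_force: [1.1, 0.2, 1.2]
width: 0.0004
grip_force: 0.0
```

Run:
```python
from h import *
cal=grab("wrist","w5.png"); o=ctrl.get_obs(); P=RB.T@(o["position"]-O); print(P,o["tcp_rot"][2],o["ft_force"])
lm("wrist",cal,["tare_well","cover_ridge"])
im=cv2.imread("pics/w5.png"); hsv=cv2.cvtColor(im,cv2.COLOR_BGR2HSV); m=cv2.inRange(hsv,(50,120,60),(75,255,255)); n,l,s,c=cv2.connectedComponentsWithStats(m)
i=1+np.argmax(s[1:,4]); print(s[i]); x,y,ww,h=s[i][:4]; g=ray(cal,(x+ww/2-.5,y+h/2-.5),.048); B=RB.T@(g-O); print(g,B, "tool x,y shift",-(B[0]-P[0]),B[1]-P[1])
```

```text
[ 3.22400517e-02 -9.25726902e-05  2.31091705e-01] -2.8183206453645835 [1.04320399 0.12920409 1.00516278]
wrist tare_well 0.94 [0.406  0.2727 0.0621]
wrist cover_ridge 0.92 [0.5057 0.242  0.1529]
[ 372   44   36   37 1019]
[0.40385116 0.26943085 0.048     ] [-0.07900157  0.05659122  0.048     ] tool x,y shift 0.11124162649657035 0.05668379671452937
```

arm_command --pt "1 0.028 0.0145 0 0" --pt "1 0.028 0.0145 0 0" --pt "1 0.028 0.0145 0 0" --pt "1 0.028 0.014 0 0" --pt "1 0 0 0.04 0" --pt "1 0 0 0.04 0" --pt "1 0 0 0.03 0" --pt "1 0 0 0 0"

```text
clock: 8.78
position: [0.3954, 0.2681, 0.1111]
tcp_rot: [-3.141, -0.014, -2.818]
ft_force: [-1.9, -0.2, -0.9]
width: 0.0002
grip_force: 0.0
```

Run:
```python
from h import *
cal=grab("wrist","w6.png"); o=ctrl.get_obs(); P=RB.T@(o["position"]-O); print(P,o["tcp_rot"],o["ft_force"])
lm("wrist",cal,["tare_well","cover_ridge"]); print(proj(cal,[o["position"]]))
```

```text
[-0.08508056  0.05811942  0.11435833] [-3.14131365 -0.01018876 -2.81834655] [-0.17143761 -0.17571643  0.29250592]
wrist tare_well 0.75 [0.4064 0.2738 0.057 ]
wrist cover_ridge 0.52 [0.4417 0.1601 0.0574]
[[312.95046017 321.71389852]]
```

View pics/w6.png

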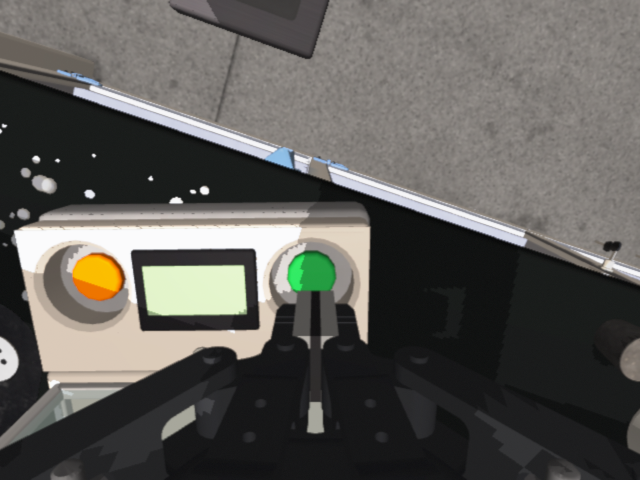

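The fingers stand just behind the green key in view (310,272), laterally aligned with it. The arm was still swaying, so let it settle and read again.

arm_command --pt "1 0 0 0 0" --pt "1 0 0 0 0" --pt "1 0 0 0 0" --pt "1 0 0 0 0"

```text
clock: 9.27
position: [0.4022, 0.2705, 0.1195]
tcp_rot: [3.142, 0.002, -2.818]
ft_force: [0.4, -0.5, -0.9]
width: 0.0
grip_force: 0.0
```

Run:
```python
from h import *
cal=grab("wrist","w7.png"); o=ctrl.get_obs(); P=RB.T@(o["position"]-O); print(P,o["tcp_rot"],o["ft_force"])
im=cv2.imread("pics/w7.png"); hsv=cv2.cvtColor(im,cv2.COLOR_BGR2HSV); m=cv2.inRange(hsv,(50,120,60),(75,255,255)); n,l,s,c=cv2.connectedComponentsWithStats(m)
i=1+np.argmax(s[1:,4]); x,y,ww,h=s[i][:4]; print(s[i])
f=240/np.tan(np.radians(cal["fovy"])/2); top=RB.T@(ray(cal,(x+ww/2-.5,y-.5),.048)-O); l=RB.T@(ray(cal,(x-.5,y+ww/2),.048)-O); r=RB.T@(ray(cal,(x+ww-.5,y+ww/2),.048)-O)
print("key centre bx",top[0]+.0135,"by",(l[1]+r[1])/2,"width",r[1]-l[1])
```

```text
[-0.08040289  0.05817161  0.11918145] [ 3.14153265e+00  1.64870566e-03 -2.81846873e+00] [ 0.38299332 -0.90772549 -0.68050579]
[ 288  232   47   47 1680]
key centre bx -0.07994361312614497 by 0.05683067535202643 width 0.025899149054947522
```

Within about 1 mm. Descend to the well mouth, then slowly in.

arm_command --pt "1 0 -0.001 0.015 0" --pt "1 0 0 0.015 0" --pt "1 0 0 0.012 0" --pt "1 0 0 0.008 0" --pt "1 0 0 0.007 0" --pt "1 0 0 0.005 0" --pt "1 0 0 0.003 0" --pt "1 0 0 0 0"

```text
clock: 9.98
position: [0.4016, 0.2693, 0.053]
tcp_rot: [-3.142, -0.001, -2.818]
ft_force: [-0.7, -1.0, -0.1]
width: -0.0003
grip_force: 0.0
```

arm_command --pt "1 0 0 0.003 0" --pt "1 0 0 0.002 0" --pt "1 0 0 0.001 0" --pt "1 0 0 0 0" --pt "1 0 0 0 0"

```text
clock: 10.4
position: [0.4021, 0.2695, 0.0477]
tcp_rot: [3.142, 0.001, -2.818]
ft_force: [-0.5, 0.1, 1.1]
width: 0.0001
grip_force: 1.0
```

arm_command --pt "1 0 0 0.001 0" --pt "1 0 0 0.001 0" --pt "1 0 0 0.001 0" --pt "1 0 0 0.001 0" --pt "1 0 0 0 0"

```text
clock: 10.82
position: [0.4021, 0.2695, 0.0434]
tcp_rot: [3.142, 0.001, -2.818]
ft_force: [0.3, 0.1, 4.4]
width: -0.0001
grip_force: 2.1
```

arm_command --pt "1 0 0 0.001 0" --pt "1 0 0 0.0005 0" --pt "1 0 0 0 0" --pt "1 0 0 0 0"

```text
clock: 11.15
position: [0.4021, 0.2695, 0.0429]
tcp_rot: [-3.141, 0.0, -2.818]
ft_force: [-3.6, -0.8, 14.4]
width: 0.0001
grip_force: 7.5
```

The key bottomed out (14 N at z 0.043). Hold, then withdraw straight up.

arm_command --pt "1 0 0 0 0" --pt "1 0 0 0 0" --pt "1 0 0 0 0" --pt "1 0 0 0 0"

```text
clock: 11.48
position: [0.4021, 0.2695, 0.0429]
tcp_rot: [-3.141, 0.0, -2.818]
ft_force: [-3.2, -0.8, 14.3]
width: -0.0003
grip_force: 7.4
```

arm_command --pt "1 0 0 -0.004 0" --pt "1 0 0 -0.005 0" --pt "1 0 0 -0.012 0" --pt "1 0 0 -0.025 0" --pt "1 0 0 -0.035 0" --pt "1 0 0 -0.04 0" --pt "1 0 0 -0.03 0" --pt "1 0 0 0 0"

```text
clock: 12.15
position: [0.405, 0.2707, 0.1993]
tcp_rot: [3.141, 0.01, -2.818]
ft_force: [0.8, -0.1, 1.0]
width: -0.0
grip_force: 0.0
```

arm_command --pt "1 -0.03 0 -0.03 0" --pt "1 -0.03 0 -0.02 0" --pt "1 -0.03 0 0 0" --pt "1 0 0 0 0" --pt "1 0 0 0 0" --pt "1 0 0 0 0" --pt "1 0 0 0 0"

```text
clock: 12.73
position: [0.4852, 0.2974, 0.2411]
tcp_rot: [-3.142, -0.003, -2.818]
ft_force: [-0.4, -0.3, 0.3]
width: -0.0001
grip_force: 0.0
```

Run:
```python
from h import *
cal=grab("wrist","w8.png"); o=ctrl.get_obs(); print(RB.T@(o["position"]-O),o["ft_force"],o["clock"])
lm("wrist",cal,["tare_key_top","cover_ridge","tare_well","pan_vessel","pan_centre"])
```

```text
[0.00714242 0.05681666 0.24148509] [ 0.01321265 -1.01933394  0.00747274] 12.7833
wrist tare_key_top 0.73 [0.404  0.2696 0.0484]
wrist cover_ridge 0.57 [0.5072 0.2436 0.1523]
wrist pan_centre 0.52 [0.4069 0.2669 0.0482]
```

View pics/w8.png

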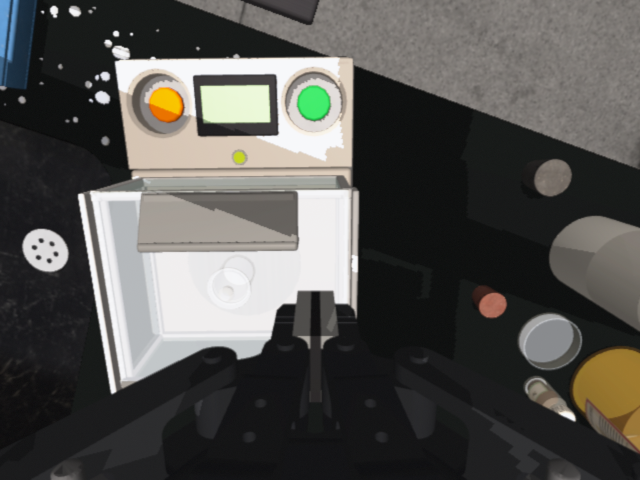

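The cover is shut (front edge at row ~190), the green key at (314,103) is back up, and the bottle is upright on the pan near (232,285). The robot is clear of everything.

```bash
python3 -c "
from plant import workorder;print(workorder.hand_in())"
```

```text
the job is handed in; nothing more can be done
None
```

The cover is pushed fully shut and the tare key was pressed right down, held and has come back up. The last wrist picture shows the bottle upright on the pan and the arm clear; the job is handed in, and no verdict came back.

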